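Lock the tea stock chest at the end of the shift

TASK

Set the small tin down upright inside the open stock chest and let go of it, then wind the hand crank (do not push the cover itself) until the sliding cover is fully shut over it. Then swing the padlock's shackle round until its free leg stands over the eye of the cover's tongue, and press the shackle down into the lock body until it clicks and stays down. Leave the tall tin, the jar and the carton where they stand.

Things in the scene. Friction and masses are not known exactly. Their poses are not given: they have to be found in the camera images.
- chest: White steel stock chest fixed on the bench, 98 mm high. Origin at table level; x runs along the chest away from the padlock end, y towards the hand crank's side, z up. Compartment: x -20 to +130, y -71 to +71 mm, floor at z 10, rim at z 98 mm. The cover lies at z 100 to 110 mm between rails with tops at z 113 mm; behind x = 130 mm the chest is solid and carries the open cover
- hopper_edge (a point): Middle of the lower edge of the steel hopper that overhangs the padlock, at chest x -85, y -37, z 190 mm. The hopper is a box x -140 to -30, y -187 to -37, z 190 to 326 mm in the chest's frame, on a post; a tool coming straight down on the padlock would strike it
- cover (a joint): Aluminium cover sliding level along the chest's x axis; value in m: 0 fully shut (stop, front edge at chest x -30 mm), 0.15 fully open; starts 0.12 to 0.15 open. At chest y -54 to -26 mm a steel tongue sticks out 36 mm ahead of its front edge, into the gap. Wound by the crank, 75 mm a turn; not to be pushed by hand. Stays where it is left
- crank (a joint): Hand crank on the grey gear box, angle in rad about the vertical axis: 0 = cover fully shut (stop), counter-clockwise seen from above opens; starts at 10.2 to 12.5 (1.6 to 2 turns), so it must be wound clockwise seen from above. Friction about 0.13 N m (2.6 N at the knob); it stays where it is left
- crank_axis (a point): Point on the crank's axis, fixed to the chest at chest x 20, y 195, z 150 mm, level with knob_mid; the knob runs on a circle of 50 mm radius round it. The gear box under it is 84 x 80 mm, 92 mm high
- knob_mid (a point): Black upright crank knob, 23 mm diameter (20 mm at its foot), 55 mm tall from z 115 to 170 mm, free to spin on its pin; this point is on its axis 20 mm below its top
- lock: Brass padlock body, fixed, 62 x 32 x 60 mm. Origin: centre of its top, at chest x -70, y -40, z 100 mm. Its z is the shackle axis, leaning 32 degrees (0.56 rad) from vertical to the chest's +y side; its x is parallel to the chest's. Long leg's hole at x -18, free leg's at x +18 mm. The tongue of the shut cover lies at z 2 to 5 mm from x +4 mm to the chest, its 14 mm eye over the free leg's hole
- shackle_swing (a joint): Turn of the shackle about its long leg (lock z axis), rad: 0 = free leg over the eye and hole (a stop); it grows as the free leg swings from lock +x towards lock +y; starts at 1.1 to 1.7. Friction about 0.03 N m (1 N at the bow); stays where it is left
- shackle_press (a joint): How far the shackle is pressed in along lock -z, m: 0 raised, 0.018 bottom. A spring of 5 to 7 N lifts it; a hidden pawl catches it beyond about 0.017 and then holds it at about 0.015. Pressing takes about 8 N up to the firm bottom stop. It cannot go down more than about 1 mm unless shackle_swing is within about 0.1 of 0
- bow_top (a point): Middle of the top of the shackle's bow, a U of 10 mm round steel bar with legs 36 mm apart. Raised, this point is 53 mm above the top face of the lock body and the underside of the bow 43 mm; with the swing at 0 it is over the lock body's origin
- leg_tip (a point): Lower end of the shackle's free leg, 8 mm above the top face of the lock body when raised, 36 mm from the long leg's axis
- small_tin_mid (a point): Plain metal tin with a lid, the short one: 54 mm diameter, 80 mm tall, about 0.16 kg, standing on the table beside the chest; this point is its centre, 40 mm up
- tall_tin_mid (a point): The tall one of the two tins, 54 mm diameter, 130 mm tall (too tall for the chest); its centre, 65 mm up. It may stand where the small tin stood and the other way round. Leave alone
- jar_mid (a point): Amber glass jar with black lid, 72 mm diameter, 110 mm tall; its centre, 55 mm up. Leave alone
- carton_mid (a point): Cardboard carton, 60 x 90 x 60 mm; its centre, 30 mm up. Leave alone
Not all that is in view belongs to the job. Leave any yellow look-alike of the part that bears small_tin_mid alone.

How it is judged:
On the way, in this order (a step that is already met when the one before it is completed fails the run):
1. the small tin stands upright on the chest floor, let go (x of small_tin_mid in the frame of chest between -0.02 and 0.13 m and y of small_tin_mid in the frame of chest between -0.07 and 0.07 m and height (world z) of small_tin_mid below 0.056 m and angle between small_tin_mid's own z axis and vertical below 0.15 rad and contact force between the fingers and small_tin below 0.1 N), for 0.2 s.
2. the cover is cranked fully shut (value of joint cover below 0.003 m), for 0.2 s.
3. the shackle is swung round so that its free leg stands over the eye (value of joint shackle_swing below 0.1 rad and value of joint cover below 0.004 m), for 0.1 s.
4. the shackle is pressed down until the pawl has caught it (value of joint shackle_press above 0.013 m and value of joint shackle_swing below 0.12 rad), for 0.2 s.
At the end, for the whole second after the job is handed in: The small tin stands upright (within 0.15 rad) at rest on the chest floor, the cover is shut within 4 mm, the shackle's free leg is over its hole (within 0.12 rad) and the shackle stays pressed at least 13 mm into the lock with nothing holding it (all of step 4 and value of joint cover below 0.004 m and x of small_tin_mid in the frame of chest between -0.02 and 0.13 m and y of small_tin_mid in the frame of chest between -0.07 and 0.07 m and height (world z) of small_tin_mid below 0.056 m and angle between small_tin_mid's own z axis and vertical below 0.15 rad and linear speed of small_tin below 0.02 m/s); the robot touches nothing.
It fails at once if the small tin is dropped (falls more than about 35 mm) (linear speed of small_tin above 0.85 m/s and contact force between the fingers and small_tin below 0.05 N).
It fails at once if the tall tin, the jar or the carton is moved more than 30 mm or the tall tin or jar tipped (distance of any of tall_tin_mid, jar_mid, carton_mid from where it was at the start of the episode above 0.03 m or angle between any of tall_tin_mid, jar_mid's own z axis and vertical above 0.4 rad).
It fails at once if the open cover is pushed by the fingers instead of being wound (contact force between the fingers and cover above 5 N and value of joint cover above 0.005 m).
It also fails if it takes over 72 s, if anything falls off the work surface, if the arm or the gripper's body presses on something with over 40 N, if the wrist force passes 120 N, or if a joint passes its speed limit or range.

ROBOT

A 6-joint arm with a two-finger parallel gripper is mounted at the origin on the work surface. World frame = base frame: x ahead of the robot, y to its left, z up, the work surface at z = 0. Lengths are in m, angles in rad, forces in N, time in s.
With the tool pointing down it reaches from about 0.3 to 0.825 m from the base axis. Payload 5.4 kg.
Tool frame: the origin (TCP) lies at the very end of the fingers, on their centre line; the grasp point (between the pads) lies 19 mm behind it; z points along the fingers, x is the direction in which the jaws open and shut, and the axes are right-handed (so a half turn about z gives the same grasp; the last joint's range is limited). The gripper opens to 92 mm and grips with 3 to 60 N. Pads are 20 mm wide; open, the fingers measure 128 mm over their backs; the gripper's body (75 mm by 189 mm) begins 69 mm behind the grasp point.
Start: joints at [1.003, 0.158, 1.597, -0, 1.386, -0.21], TCP at [0.201, 0.539, 0.215] pointing down, gripper open.
Joint ranges: [-2.91, 2.91], [-0.94, 2.29], [0.18, 2.7], [-1.29, 4.43], [0.17, 2.64], [-3, 3]. Speed limits (rad/s): [2.57, 2.57, 3.14, 3.14, 3.14, 3.14].

INTERFACE

Orientations are given as a rotation vector (axis times angle).
In Python, from workcell import bot gives the robot as it stands. Calls block until the motion is done:
- bot.goto(position, orientation): joint-space move of the TCP to a pose.
- bot.line_to(position, rot=None, max_speed=0.15): straight line of the TCP; rot=None keeps the orientation; max_speed is the mean speed in m/s.
- bot.set_joints(angles): joint-space move.
- bot.set_gripper(opening, newtons=None): opening from 0.0 (shut) to 1.0 (fully open); newtons is the grip in N (None keeps the last); returns when the fingers have stopped.
- bot.hold(seconds).
- bot.inverse_kinematics(position, orientation): joint angles nearest the present ones, or None.
- bot.read_camera(name): name is "scene" or "top" or "wrist"; returns a dict with "pixels" (384x512x3 uint8, blue, green, red), "fx", "fy", "cx", "cy" (pixels), "k1" (the pictures are not rectified: a ray, as slopes to the right and down, at radius r is drawn at 1 + k1 r^2 times it, then the intrinsics apply), "R" (3x3) and "t" (3): a world point X has camera coordinates R X + t. Camera axes: x right, y down, z forward; pixel columns grow to the right and rows downward; lengths in m; the calibration is good to about 2 mm. A picture is of the moment at which its call begins. There is no depth.
A pose or a line that the arm cannot do raises bot.MotionError and nothing moves.
- bot.job_done(): hands the job in, once; it reports no verdict.
Readings, each from a call of its own:
- bot.current_clock(): time.
- bot.current_joints(): joint angles.
- bot.current_joint_vel(): joint speeds.
- bot.current_effort(): joint torques, N m.
- bot.current_ee_pos(): TCP position.
- bot.current_tool_rot(): TCP orientation.
- bot.current_contact_force(): force on the tool from outside, world axes, zero at the start.
- bot.current_ft_torque(): the same for the moment, N m.
- bot.current_opening(): opening from 0.0 (shut) to 1.0 (fully open).
Only numpy, scipy, OpenCV 4.12 (cv2) and the standard library are available. Lean on these libraries where they do the work, as an engineer would, in place of code of your own. Each camera call takes 0.05 s, during which the arm holds its last target.

## Working session

There is one attempt and no reset: what is moved stays moved. The work goes in short steps, each a Python script; the robot and the scene stay as the last script left them, time stands still between calls to the robot, and variables do not carry over. Pictures are saved under pics/ and viewed, and the job is handed in when it is done.

```bash
ls; mkdir -p pics; python3 - <<'E'
from workcell import bot
import cv2, numpy as np
for n in ["scene","top","wrist"]:
    c=bot.read_camera(n); cv2.imwrite(f"pics/{n}0.png",c["pixels"])
    print(n,c["fx"],c["fy"],c["cx"],c["cy"],c["k1"],np.round(c["R"],3).tolist(),np.round(c["t"],3).tolist(), (-np.array(c["R"]).T@c["t"]).round(3))
print(bot.current_clock())
E
```

```text
pics
scene 463.01561898633094 463.01561898633094 256.3219616434688 186.27291454692804 0.04413774877507878 [[-0.228, 0.974, 0.008], [0.824, 0.197, -0.531], [-0.519, -0.115, -0.847]] [0.127, -0.341, 1.986] [1.34  0.172 1.501]
top 448.21880173262434 448.21880173262434 256.89475942636506 188.53620202329088 -0.03388205691233121 [[-0.015, -1.0, -0.0], [-0.999, 0.015, -0.047], [0.047, -0.0, -0.999]] [-0.01, 0.509, 1.739] [ 0.427 -0.017  1.761]
wrist 314.6735681125793 314.6735681125793 251.9470542300084 188.2879649470269 -0.006033786564833342 [[0.351, 0.937, -0.002], [0.907, -0.339, 0.248], [0.232, -0.089, -0.969]] [-0.575, -0.027, 0.39] [0.136 0.564 0.384]
0.15
```

View pics/scene0.png

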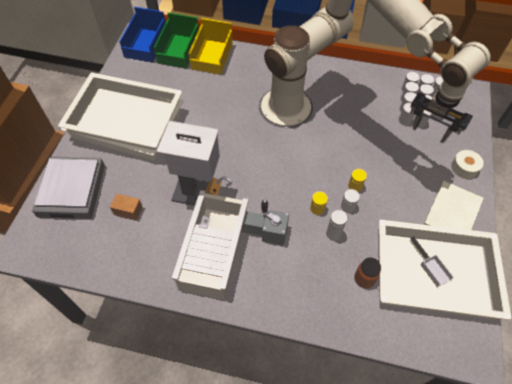

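View pics/top0.png

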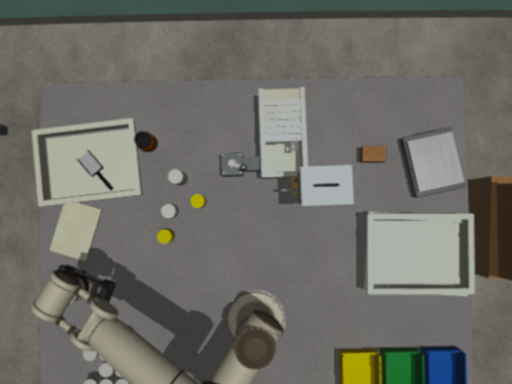

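View pics/wrist0.png

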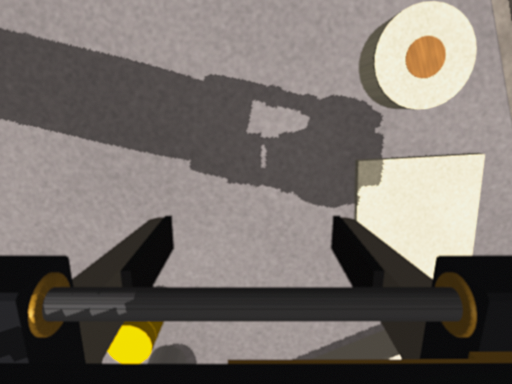

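```bash
python3 - <<'E'
import cv2
s=cv2.imread("pics/scene0.png");t=cv2.imread("pics/top0.png")
cv2.imwrite("pics/c1.png",cv2.resize(s[160:250,290:400],None,fx=6,fy=6,interpolation=cv2.INTER_CUBIC))
cv2.imwrite("pics/c2.png",cv2.resize(s[120:300,150:300],None,fx=3.3,fy=3.3,interpolation=cv2.INTER_CUBIC)) 
cv2.imwrite("pics/c3.png",cv2.resize(t[80:250,140:360],None,fx=3.5,fy=3.5,interpolation=cv2.INTER_CUBIC))
E
```

```text
(no output)
```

View pics/c1.png

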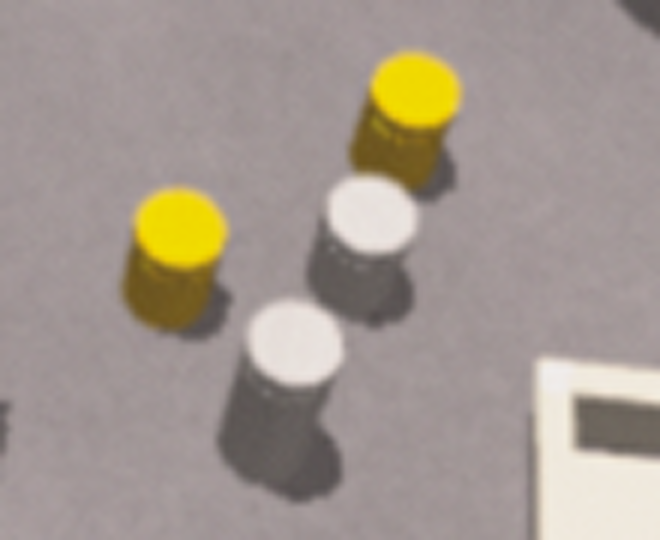

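View pics/c2.png

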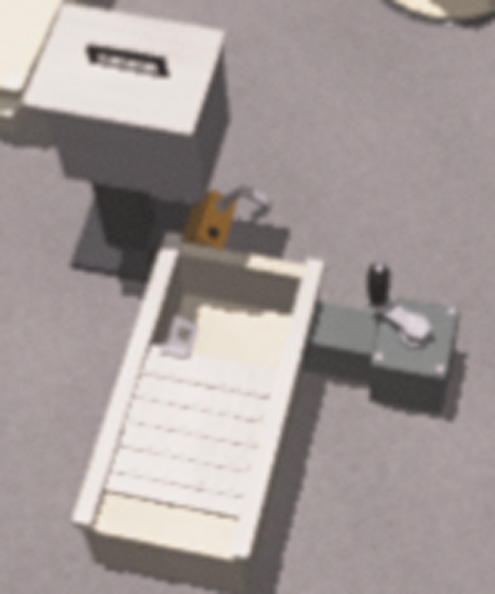

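View pics/c3.png

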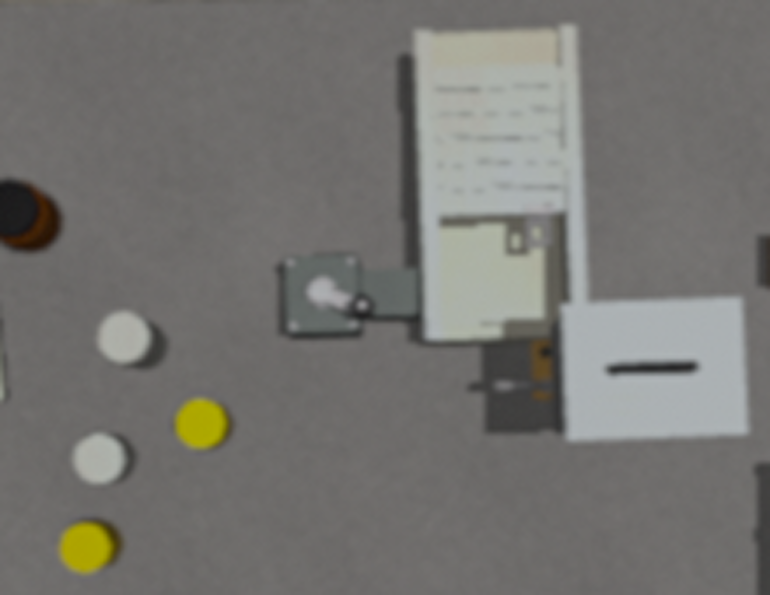

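Candidates for the small tin, with scene pixels:
- Plain tin at (351,197), which looks short.
- Plain tin at (338,217), which looks tall.
- Yellow look-alikes at (359,176) and (320,199).

The close crop shows the plain (351,197) tin is the short one. I'll check this by height across both views.

```bash
cat > h.py <<'E'
from workcell import bot
import cv2, numpy as np
def ray(c,u,v):
    a=(u-c["cx"])/c["fx"]; b=(v-c["cy"])/c["fy"]; x,y=a,b
    for _ in range(20):
        s=1+c["k1"]*(x*x+y*y); x,y=a/s,b/s
    R=np.array(c["R"]);t=np.array(c["t"])
    d=R.T@np.array([x,y,1.]); return -R.T@t, d/np.linalg.norm(d)
def onz(c,u,v,z):
    o,d=ray(c,u,v); return o+d*(z-o[2])/d[2]
def tri(rays):
    A=np.zeros((3,3));b=np.zeros(3)
    for o,d in rays:
        P=np.eye(3)-np.outer(d,d);A+=P;b+=P@o
    X=np.linalg.solve(A,b)
    return X,[np.linalg.norm((np.eye(3)-np.outer(d,d))@(X-o)) for o,d in rays]
def proj(c,X):
    p=np.array(c["R"])@X+np.array(c["t"]); x,y=p[:2]/p[2]; s=1+c["k1"]*(x*x+y*y)
    return np.array([c["fx"]*x*s+c["cx"],c["fy"]*y*s+c["cy"]])
def blobs(mask,amin):
    n,l,s,ce=cv2.connectedComponentsWithStats(mask.astype(np.uint8))
    return [(ce[i].round(1).tolist(),s[i].tolist()) for i in range(1,n) if s[i][4]>amin]
E
python3 - <<'E'
from h import *
S=bot.read_camera("scene");T=bot.read_camera("top")
def m(c,x0,y0,x1,y1,th):
    g=c["pixels"].astype(int);mm=(g.min(2)>th)
    k=np.zeros(mm.shape,bool);k[y0:y1,x0:x1]=1
    return mm&k
bs=blobs(m(S,325,185,365,240,175),20);bt=blobs(m(T,150,160,215,225,140),20)
print(bs,bt)
for b in bs:
  for t in bt:
    X,r=tri([ray(S,*b[0]),ray(T,*t[0])]);print(b[0],t[0],X.round(4),np.round(r,4))
for b in bs: print('S',onz(S,*b[0],.08),onz(S,*b[0],.13))
for b in bt: print('T',onz(T,*b[0],.08),onz(T,*b[0],.13))
g=cv2.cvtColor(T["pixels"],cv2.COLOR_BGR2GRAY)
# hopper
h=(g>150);k=np.zeros(h.shape,bool);k[150:220,295:365]=1
cs,_=cv2.findContours((h&k).astype(np.uint8),0,1);c=max(cs,key=cv2.contourArea)
print('hopper',cv2.minAreaRect(c),cv2.contourArea(c))
E
```

```text
[([351.6, 195.4], [345, 190, 15, 12, 144]), ([338.7, 216.5], [331, 210, 16, 14, 177])] [([174.6, 175.7], [168, 169, 14, 14, 155]), ([167.6, 210.7], [161, 204, 14, 14, 151])]
[351.6, 195.4] [174.6, 175.7] [0.5435 0.281  0.2524] [0.0207 0.0207]
[351.6, 195.4] [167.6, 210.7] [0.4277 0.3194 0.0789] [0.0003 0.0003]
[338.7, 216.5] [174.6, 175.7] [0.5548 0.282  0.1331] [0. 0.]
[338.7, 216.5] [167.6, 210.7] [ 0.4328  0.3228 -0.0657] [0.0253 0.0253]
S [0.42835417 0.31955307 0.08      ] [0.46043008 0.31434793 0.13      ]
S [0.52431074 0.2863259  0.08      ] [0.55300987 0.28229005 0.13      ]
T [0.5589527  0.29174563 0.08      ] [0.55502459 0.28257089 0.13      ]
T [0.42775301 0.31889388 0.08      ] [0.42772801 0.30891149 0.13      ]
hopper ((326.5273132324219, 176.79214477539062), (55.174102783203125, 51.24540710449219), 88.02507019042969) 1959.5
```

```bash
python3 - <<'E'
from h import *
S=bot.read_camera("scene");T=bot.read_camera("top")
g=cv2.cvtColor(T["pixels"],cv2.COLOR_BGR2GRAY)
k=np.zeros(g.shape,np.uint8);k[150:220,306:365]=1
h=((g>150)&(k>0)).astype(np.uint8)
cs,_=cv2.findContours(h,0,1);c=max(cs,key=cv2.contourArea)
q=cv2.approxPolyDP(c,4,True)[:,0];print(q.tolist())
for p in [(300,166.6),(352,164.9),(353.7,203.7),(302,205.7)]: print(p,onz(T,*p,.326).round(4))
# yellow
for n,C in (('S',S),('T',T)):
  p=C["pixels"].astype(int); print(n,blobs((p[:,:,2]>150)&(p[:,:,1]>120)&(p[:,:,0]<80),20))
# gear box, axis (approx) guess fit
for nm,C,ps in (('T',T,[(222,153),(243,152.3),(244,175),(222.5,175.8)]),):
  for p in ps: print(onz(C,*p,.092).round(4))
  print(onz(T,261,89,.113),onz(T,303,88,.113),onz(T,262,177,.113))
E
```

```text
[[306, 150], [306, 205], [352, 203], [351, 166], [309, 167]]
(300, 166.6) [ 0.5629 -0.1567  0.326 ]
(352, 164.9) [ 0.566  -0.3242  0.326 ]
(353.7, 203.7) [ 0.4412 -0.3266  0.326 ]
(302, 205.7) [ 0.4373 -0.1606  0.326 ]
S [([215.5, 20.0], [201, 17, 31, 7, 65]), ([195.7, 38.1], [190, 25, 13, 28, 49]), ([212.2, 51.1], [191, 30, 41, 35, 547]), ([20.4, 86.4], [14, 83, 13, 8, 47]), ([358.7, 175.1], [352, 169, 14, 13, 142]), ([319.4, 198.1], [312, 192, 15, 13, 155]), ([119.5, 203.4], [112, 196, 15, 15, 82]), ([5.2, 208.0], [0, 205, 12, 7, 57])]
T [([196.8, 200.6], [191, 194, 13, 14, 140]), ([163.6, 236.2], [157, 230, 14, 13, 142]), ([356.3, 368.3], [343, 353, 27, 31, 790])]
[0.6405 0.1114 0.092 ]
[0.6419 0.0328 0.092 ]
[0.5567 0.0302 0.092 ]
[0.5549 0.1105 0.092 ]
[ 0.87539532 -0.0380134   0.113     ] [ 0.87697734 -0.1945999   0.113     ] [ 0.54671563 -0.03665894  0.113     ]
```

```bash
cat >> h.py <<'E'
from scipy.spatial.transform import Rotation as Ro
def down(th):
    c,s=np.cos(th),np.sin(th)
    return Ro.from_matrix(np.array([[c,s,0],[s,-c,0],[0,0,-1.]])).as_rotvec()
def save(n,f,c=None):
    c=c or bot.read_camera(n); cv2.imwrite("pics/"+f,c["pixels"]); return c
E
python3 - <<'E'
from h import *
print(Ro.from_rotvec(bot.current_tool_rot()).as_matrix().round(2).tolist())
th=np.radians(50)
for th in (np.radians(50),np.radians(50)-np.pi):
  print(bot.inverse_kinematics([.4278,.3192,.2],down(th)))
bot.goto([.4278,.3192,.215],down(np.radians(50)))
save("wrist","w1.png");print(bot.current_ee_pos(),bot.current_clock())
E
```

```text
[[0.35, 0.94, -0.0], [0.94, -0.35, -0.0], [-0.0, -0.0, -1.0]]
[ 4.14462614e-01  6.30152491e-02  1.72980845e+00 -4.44089210e-16
  1.34876895e+00 -4.58202012e-01]
[ 4.14462614e-01  6.30152491e-02  1.72980845e+00 -4.44089210e-16
  1.34876895e+00  2.68339064e+00]
[0.42712187 0.32016659 0.2149972 ] 1.6
```

View pics/w1.png

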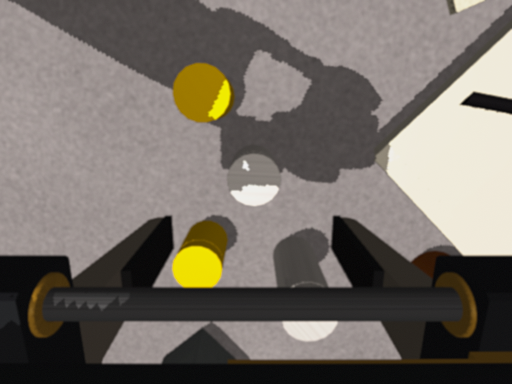

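```bash
python3 - <<'E'
from h import *
W=bot.read_camera("wrist");print(bot.current_ee_pos())
print(onz(W,254,179,.08))
E
```

```text
[0.42710263 0.32021942 0.21501072]
[0.42736803 0.32344336 0.08      ]
```

```bash
python3 - <<'E'
from h import *
bot.line_to([.428,.3195,.039],max_speed=.15)
bot.set_gripper(0.3,15)
print(bot.current_opening(),bot.current_contact_force(),bot.current_ee_pos())
bot.line_to([.428,.3195,.24],max_speed=.2)
print(bot.current_opening(),bot.current_contact_force(),bot.current_clock())
save("scene","s2.png")
# viewpoint over chest for wrist
for th in (np.pi/2+.01,-np.pi/2+.01):
  print(bot.inverse_kinematics([.62,-.115,.27],down(th)),bot.inverse_kinematics([.55,-.0,.35],down(th)))
E
```

```text
0.5716973278097179 [1.46002659 0.53310699 0.01726404] [0.42823533 0.3196695  0.03915975]
0.5759079980711225 [ 0.10434567 -0.11560144 -1.41044266] 4.8
[-3.74708278e-01  2.71870194e-01  1.35639233e+00 -4.44089210e-16
  1.51333013e+00 -1.95550460e+00] [-2.19764712e-01  4.04571497e-02  1.46035987e+00 -4.44089210e-16
  1.64077563e+00 -1.80056104e+00]
[-3.74708278e-01  2.71870194e-01  1.35639233e+00 -4.44089210e-16
  1.51333013e+00  1.18608805e+00] [-2.19764712e-01  4.04571497e-02  1.46035987e+00 -4.44089210e-16
  1.64077563e+00  1.34103161e+00]
```

View pics/s2.png

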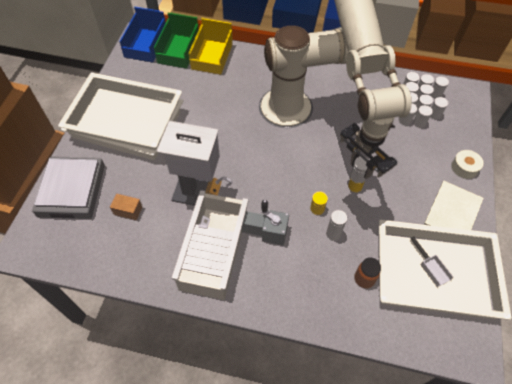

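```bash
python3 - <<'E'
from h import *
print(bot.inverse_kinematics([.67,-.05,.36],down(np.pi/2)))
bot.goto([.67,-.05,.36],down(np.pi/2)); bot.hold(.3)
c=save("wrist","w3.png");print(c["R"],-np.array(c["R"]).T@c["t"],bot.current_ee_pos(),bot.current_clock())
import pickle;pickle.dump(c,open("w3.pkl","wb"))
E
```

```text
[-2.53908857e-01  3.72488576e-01  1.05899328e+00 -4.44089210e-16
  1.71011080e+00 -1.82470518e+00]
[[-3.05964463e-04  9.99999935e-01 -1.90946964e-04]
 [ 9.68694272e-01  3.43789870e-04  2.48256499e-01]
 [ 2.48256549e-01 -1.09011564e-04 -9.68694314e-01]] [ 0.60001669 -0.04825972  0.53015567] [ 0.66995267 -0.04954087  0.36004163] 6.875
```

View pics/w3.png

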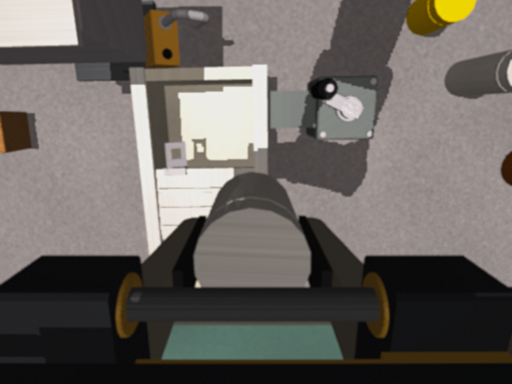

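```bash
python3 - <<'E'
import cv2
s=cv2.imread("pics/w3.png")
cv2.imwrite("pics/c4.png",cv2.resize(s[0:180,100:280],None,fx=4,fy=4,interpolation=cv2.INTER_CUBIC)[:600]) 
cv2.imwrite("pics/c4b.png",cv2.resize(s[100:250,100:280],None,fx=4,fy=4,interpolation=cv2.INTER_CUBIC))
cv2.imwrite("pics/c5.png",cv2.resize(s[60:160,260:390],None,fx=6,fy=6,interpolation=cv2.INTER_CUBIC))
E
```

```text
(no output)
```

View pics/c4.png

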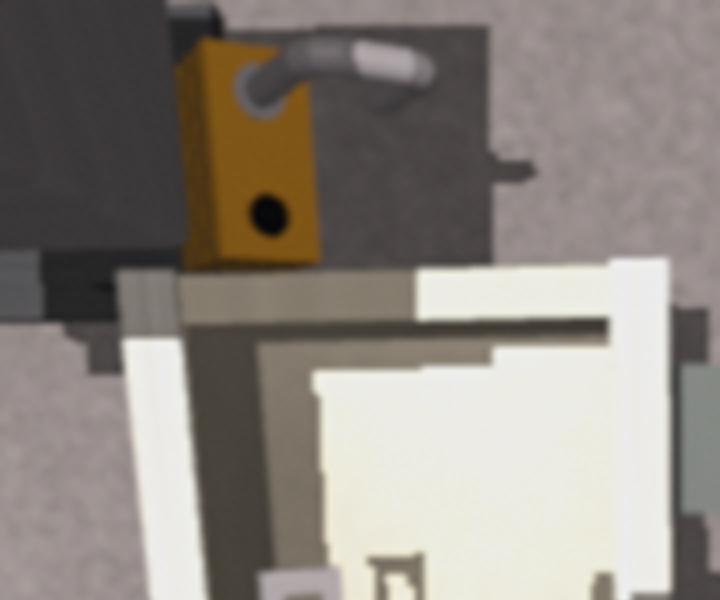

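View pics/c4b.png

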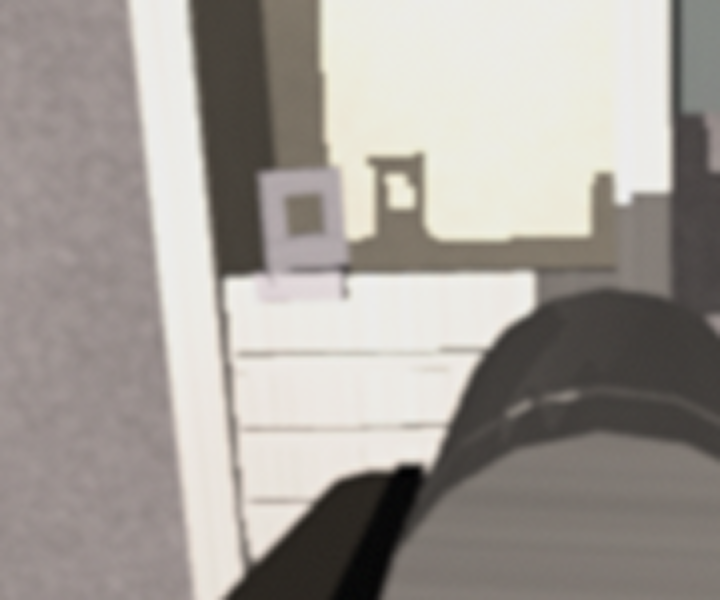

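View pics/c5.png

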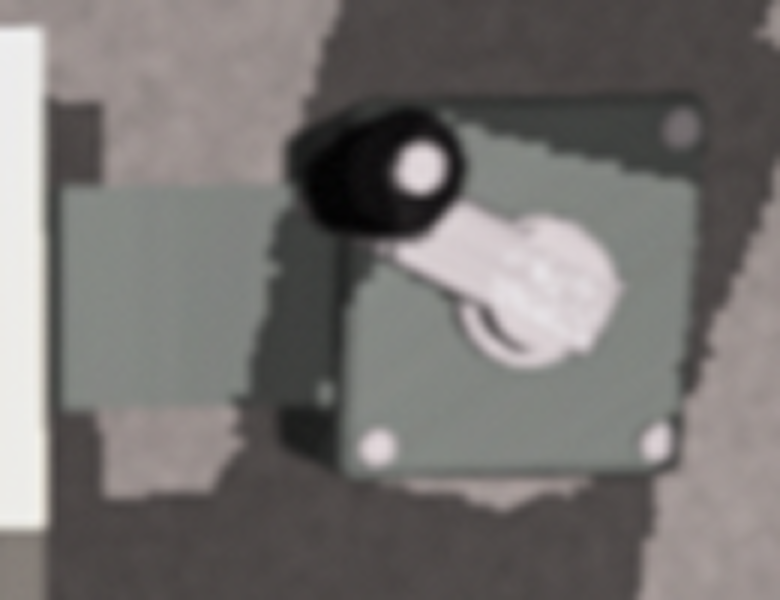

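```bash
python3 - <<'E'
from h import *
import pickle; W=pickle.load(open("w3.pkl","rb"))
c4=lambda x,y:(100+(x+.5)/4-.5,(y+.5)/4-.5)
c4b=lambda x,y:(100+(x+.5)/4-.5,100+(y+.5)/4-.5)
c5=lambda x,y:(260+(x+.5)/6-.5,60+(y+.5)/6-.5)
P={}
def s(n,uv,z): P[n]=onz(W,*uv,z); print(n,P[n].round(4))
s('longleg',c4(262,95),.10); s('hole',c4(269,215),.10)
s('lock TL',c4(205,40),.10+.016*.53);s('lock TR',c4(303,55),.10-.0085);s('lock BL',c4(215,263),.1085);s('lock BR',c4(320,262),.0915)
s('railTL',c4(117,270),.113);s('railTR',c4(669,260),.113);s('railR590',c4(671,590),.113); s('railL',c4(150,590),.113);s('railLb',c4b(192,598),.113)
s('railLin',c4(207,590),.113); s('railRin',c4(615,590),.113)
s('front wall inner L',c4(190,325),.098); s('fw inner R',c4(607,319),.098)
s('fw outer L',c4(180,272),.098); s('fw outer R',c4(607,267),.098)
for n,p in dict(TL=(337,107),TR=(703,97),BR=(683,470),BL=(343,477)).items(): s('gb'+n,c5(*p),.092)
for n,p in dict(TR=(682,130),BL=(378,447),BR=(657,441)).items(): s('scr'+n,c5(*p),.092)
s('knobtop',c5(422,165),.170)
s('cover front L',c4b(225,275),.110);s('cover front R',c4b(535,272),.110)
s('tongue tipL',c4b(258,170),.104);s('tongue tipR',c4b(338,167),.104)
E
```

```text
longleg [ 0.4981 -0.1566  0.1   ]
hole [ 0.533  -0.1567  0.1   ]
lock TL [ 0.4849 -0.1707  0.1085]
lock TR [ 0.4846 -0.145   0.0915]
lock BL [ 0.5483 -0.1725  0.1085]
lock BR [ 0.546  -0.1431  0.0915]
railTL [ 0.5509 -0.2019  0.113 ]
railTR [ 0.5481 -0.0298  0.113 ]
railR590 [ 0.6506 -0.0279  0.113 ]
railL [ 0.6507 -0.2005  0.113 ]
railLb [ 0.7975 -0.1986  0.113 ]
railLin [ 0.6507 -0.1816  0.113 ]
railRin [ 0.6507 -0.0464  0.113 ]
front wall inner L [ 0.5661 -0.1852  0.098 ]
fw inner R [ 0.5643 -0.0491  0.098 ]
fw outer L [ 0.5498 -0.1871  0.098 ]
fw outer R [ 0.5483 -0.0491  0.098 ]
gbTL [0.5613 0.0358 0.092 ]
gbTR [0.559  0.1162 0.092 ]
gbBR [0.6404 0.1195 0.092 ]
gbBL [0.6421 0.0413 0.092 ]
scrTR [0.566  0.1123 0.092 ]
scrBL [0.6352 0.0489 0.092 ]
scrBR [0.6338 0.1129 0.092 ]
knobtop [0.5781 0.0368 0.17  ]
cover front L [ 0.6798 -0.1787  0.11  ]
cover front R [ 0.6788 -0.0735  0.11  ]
tongue tipL [ 0.645  -0.1667  0.104 ]
tongue tipR [ 0.644  -0.1397  0.104 ]
```

```bash
cat >> h.py <<'E'
X0=np.array([.585,-.1153,0]);YAW=.016
RC=Ro.from_euler('z',YAW).as_matrix()
def ch(x,y,z): return X0+RC@np.array([x,y,z])/1000
E
python3 - <<'E'
from h import *
th=np.pi/2+YAW
p=ch(38,12,0)
bot.goto([p[0],p[1],.20],down(th))
c=save("wrist","w4.png")
bot.line_to([p[0],p[1],.075],max_speed=.12)
for z in (.06,.0535,.0505):
    bot.line_to([p[0],p[1],z],max_speed=.05); print(z,bot.current_ee_pos(),bot.current_contact_force())
print(bot.current_clock())
save("scene","s4.png");save("wrist","w5.png")
E
```

```text
0.06 [ 0.62239796 -0.10255408  0.05941624] [-0.40957493  0.16437477 -1.53764795]
0.0535 [ 0.62245534 -0.10254674  0.0529851 ] [-0.98565738  0.52718179 -0.90611063]
0.0505 [ 0.62265778 -0.10264299  0.0502965 ] [-0.51400899 -0.18961272 -1.52346624]
9.8333
```

View pics/w5.png

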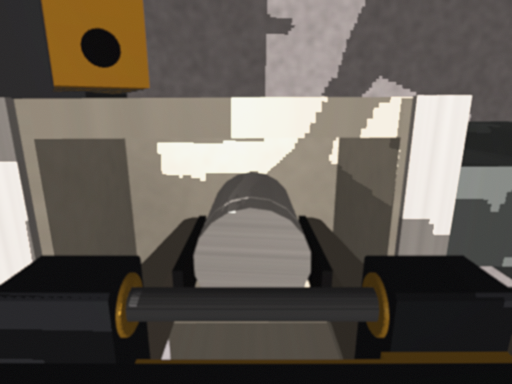

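View pics/s4.png

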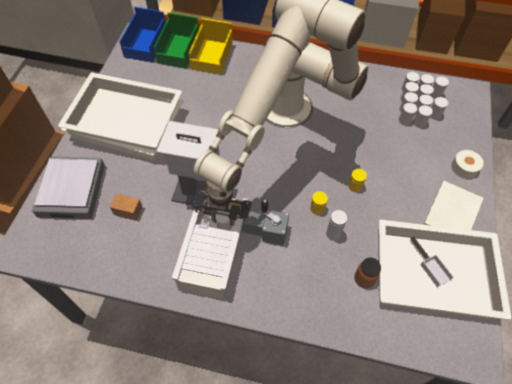

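```bash
python3 - <<'E'
from h import *
p=ch(38,12,0)
bot.line_to([p[0],p[1],.0493],max_speed=.03); print(bot.current_contact_force())
bot.set_gripper(.72); print(bot.current_opening(),bot.current_contact_force())
bot.line_to([p[0],p[1],.21],max_speed=.2)
print(bot.current_clock())
q=ch(85,80,0)
bot.goto([q[0],q[1],.36],down(np.pi/2+YAW));bot.hold(.2)
c=save("wrist","w6.png");import pickle;pickle.dump(c,open("w6.pkl","wb"))
print(bot.current_clock())
cv2.imwrite("pics/c6.png",cv2.resize(c["pixels"][0:200,60:300],None,fx=3,fy=3,interpolation=cv2.INTER_CUBIC))
cv2.imwrite("pics/c7.png",cv2.resize(c["pixels"][30:170,190:330],None,fx=4,fy=4,interpolation=cv2.INTER_CUBIC))
E
```

```text
[ 0.18805501 -0.65005874 -0.31992503]
0.7189543234071664 [-1.13441855  0.74080694 -0.60576896]
11.5333
12.5083
```

View pics/c6.png

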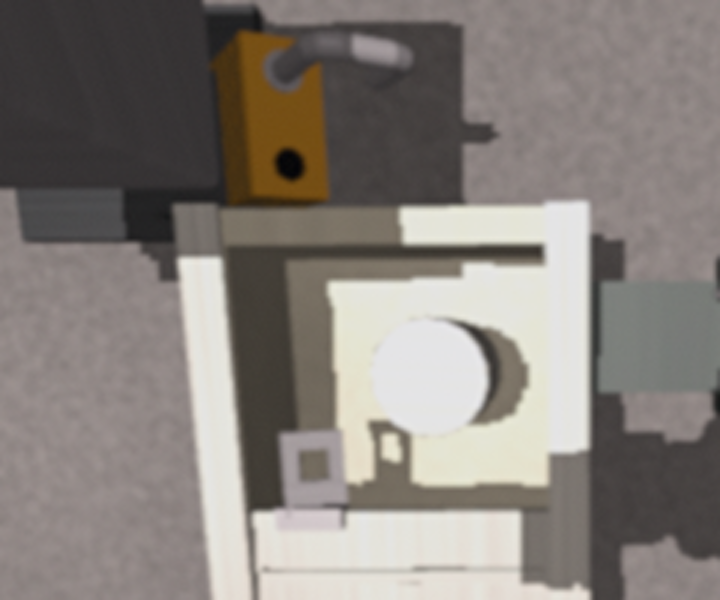

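View pics/c7.png

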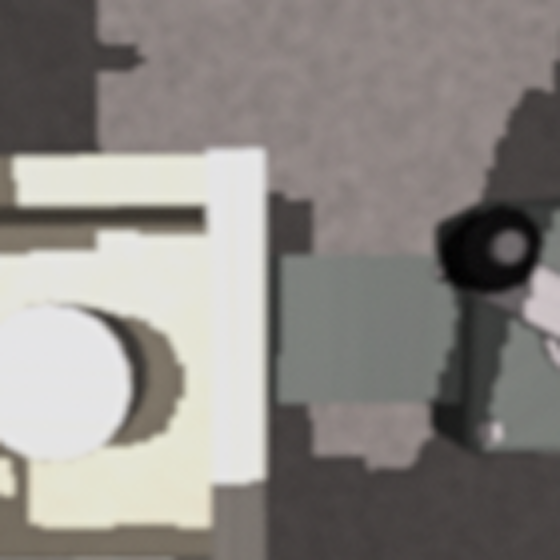

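```bash
python3 - <<'E'
from h import *
import pickle; W=pickle.load(open("w6.pkl","rb"))
t=onz(W,60+432.5/3-.5,377.5/3-.5,.090); print('tin chest',(RC.T@(t-X0)).round(4))
k=onz(W,317.4,91.4,.170); print('knob',k)
ax=ch(20,195,131)
v=np.array([.5781,.0368])-ax[:2]; v2=k[:2]-ax[:2]
for w in(v,v2): print(np.linalg.norm(w),np.degrees(np.arctan2(w[1],w[0])))
a=np.arctan2(*(v+v2)[::-1]); p=ax[:2]+.05*np.array([np.cos(a),np.sin(a)])
th=np.pi/2+YAW
bot.goto([*p,.24],down(th))
c=save("wrist","w7.png")
bot.line_to([*p,.131],max_speed=.15)
print(bot.current_contact_force(),bot.current_ee_pos())
bot.set_gripper(.1,20)
print(bot.current_opening(),bot.current_contact_force(),bot.current_clock(),a)
save("wrist","w8.png")
E
```

```text
tin chest [0.0363 0.0148 0.09  ]
knob [0.57884504 0.03664474 0.17      ]
0.049307031274433366 -118.83147135586619
0.04908915271559243 -117.98225129605474
[ 1.24834779 -0.23669594  0.38444817] [0.57916729 0.03576496 0.13227476]
0.24306920927482834 [-0.10231372 -6.32059642  0.12030265] 14.8583 -2.066605997212164
```

View pics/w8.png

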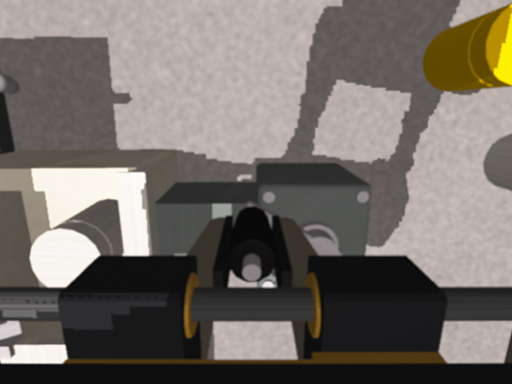

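```bash
cat > crank.py <<'E'
from h import *
def pt(a,cx,cy,r=.05): return [cx+r*np.cos(a),cy+r*np.sin(a),.131]
E
python3 - <<'E'
from crank import *
ax=ch(20,195,131); a=-2.0666
for i in range(6):
    a-=np.radians(15)
    bot.line_to(pt(a,ax[0],ax[1]),max_speed=.15)
    f=bot.current_contact_force(); e=np.array(bot.current_ee_pos())-ax
    print(round(np.degrees(a)),f.round(1),(e[:2]*1e3).round(1),np.hypot(*e[:2]).round(4),round(np.degrees(np.arctan2(e[1],e[0])),1),bot.current_clock())
print(a)
E
```

```text
-133 [-6.6 -2.   3.8] [-35.4 -36.3] 0.0507 -134.3 15.1583
-148 [-6.1 -0.2  5.1] [-43.4 -25.6] 0.0504 -149.5 15.4083
-163 [-4.8  1.3  4.8] [-48.2 -13.5] 0.0501 -164.4 15.6583
-178 [-2.8  3.1  4.5] [-49.7  -0.6] 0.0497 -179.3 15.9083
-193 [0.1 2.9 2.9] [-47.9  12. ] 0.0494 165.9 16.1583
-208 [2.8 1.9 1.2] [-43.   23.8] 0.0491 151.0 16.4083
-3.6373963267948977
```

```bash
python3 - <<'E'
from crank import *
ax=ch(20,195,131); a=-3.6374
for i in range(20):
    a-=np.radians(15)
    bot.line_to(pt(a,ax[0],ax[1]),max_speed=.15)
    if i%4==3: print(round(np.degrees(a)),bot.current_contact_force().round(1))
bot.hold(.15);print(bot.current_contact_force(),a,bot.current_clock())
save("wrist","w9.png");save("scene","s9.png");c=save("top","t9.png")
cv2.imwrite("pics/c9.png",cv2.resize(c["pixels"][80:210,200:360],None,fx=4,fy=4,interpolation=cv2.INTER_CUBIC))
E
```

```text
-268 [ 3.3 -5.2  1.4]
-328 [-2.  -4.6  4.1]
-388 [ 1.9 -4.8  2. ]
-448 [-1.9 -7.7  4.6]
-508 [-3.4  0.9  5.9]
[-3.69537087  0.8641186   6.94637397] -8.873387755982984 21.5583
```

View pics/w9.png

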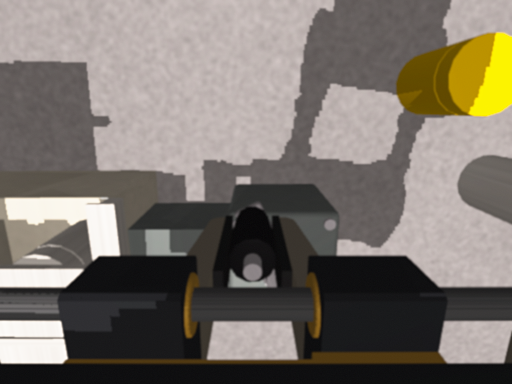

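View pics/c9.png

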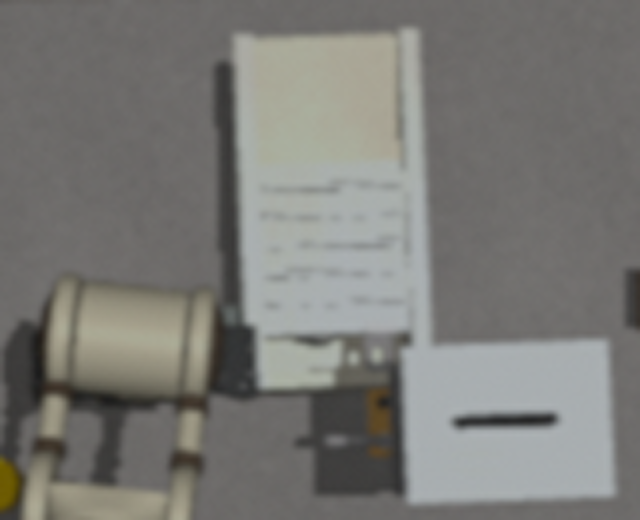

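```bash
python3 - <<'E'
from crank import *
ax=ch(20,195,131); a=-8.873388; a0=-2.0666
def rep():
    f=np.array(bot.current_contact_force()); m=np.array([np.sin(a),-np.cos(a)]); e=np.array(bot.current_ee_pos())-ax
    lag=(np.degrees(np.arctan2(e[1],e[0])-a)+180)%360-180
    return f,f[:2]@m,lag
for i in range(11):
    a-=np.radians(15); bot.line_to(pt(a,ax[0],ax[1]),max_speed=.15)
for i in range(20):
    a-=np.radians(4); bot.line_to(pt(a,ax[0],ax[1]),max_speed=.1)
    f,t,l=rep()
    print(round(a0-a,3),f.round(1),round(t,1),round(l,2))
    if t<-9: break
print(a,bot.current_clock())
c=save("top","t10.png");save("wrist","w10.png")
cv2.imwrite("pics/c10.png",cv2.resize(c["pixels"][80:210,200:360],None,fx=4,fy=4,interpolation=cv2.INTER_CUBIC))
E
```

```text
9.756 [-1.2 -1.4  5.6] 0.2 1.27
9.826 [-2.7 -1.5  7.1] -0.5 1.67
9.896 [-1.7 -1.   6.5] -0.1 1.7
9.966 [-2.1  0.7  4.9] -1.7 1.76
10.036 [-0.   0.5  7.1] -0.5 1.78
10.105 [0.9 0.9 5.5] -0.5 1.74
10.175 [-0.7  2.5  4.7] -2.6 1.66
10.245 [0.7 2.1 4.7] -1.9 1.09
10.315 [0.6 2.6 5.8] -2.4 0.52
10.385 [0.9 1.4 4.9] -1.2 0.16
10.455 [0.7 1.2 3.8] -1.2 -0.1
10.524 [2.  4.2 5.7] -4.3 0.7
10.594 [ 3.4 13.9  4.6] -14.2 4.32
-12.660752476827682 27.7083
```

View pics/c10.png

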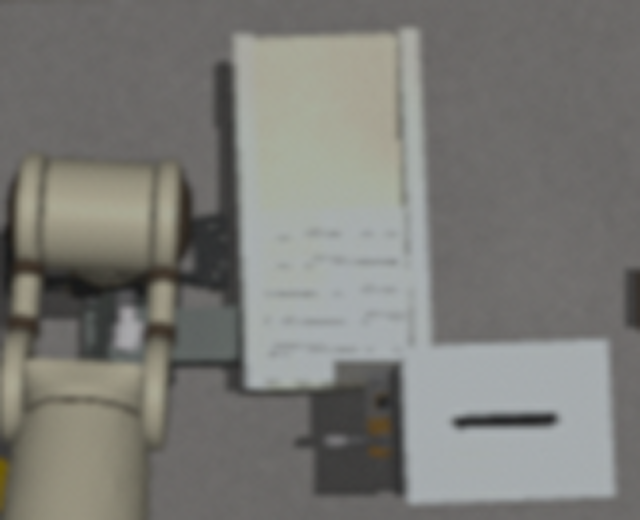

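View pics/w10.png

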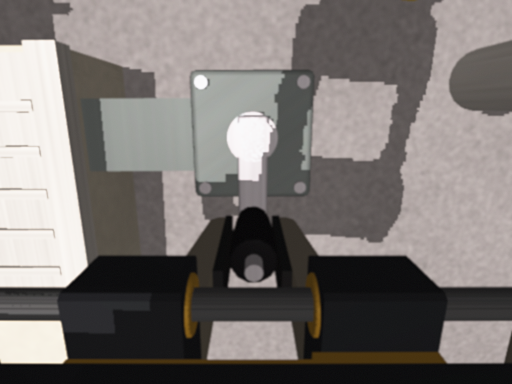

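```bash
cat >> h.py <<'E'
L0=ch(-70,-40,100)
TL=np.radians(32.09)
lx=RC@np.array([1,0,0.]);lz=RC@np.array([0,np.sin(TL),np.cos(TL)]);ly=np.cross(lz,lx)
RL=np.column_stack([lx,ly,lz])
def lk(x,y,z): return L0+RL@np.array([x,y,z])/1000
ROTL=Ro.from_matrix(np.column_stack([lx,-ly,-lz])).as_rotvec()
E
python3 - <<'E'
from h import *
bot.hold(.1);print(bot.current_contact_force())
bot.set_gripper(.7)
e=np.array(bot.current_ee_pos()); print(e)
bot.line_to([e[0],e[1],.24],max_speed=.25)
print(bot.current_clock(),bot.current_joints())
import pickle; W=pickle.load(open("w3.pkl","rb"))
for s in (1.1,1.25,1.4,1.55,1.7):
    d=np.array([np.cos(s),np.sin(s)])*36
    q=[proj(W,lk(-18+d[0]*k,d[1]*k,z)) for k,z in((0,0),(.5,53),(1,30),(1,8))]
    print(s,[((p-[100,0]+.5)*4).round().tolist() for p in q])
for P in ((-45,36,60),(-45,36,28),(5,60,28),(5,10,28),(0,0,53),(0,0,33),(0,0,90)):
    print(P,lk(*P).round(3),bot.inverse_kinematics(lk(*P),ROTL))
E
```

```text
[ 3.81284493 13.89900064  4.59660784]
[0.65164025 0.07518178 0.13098947]
29.25 [-6.89604087e-02  3.52162840e-01  1.31783812e+00 -3.10576935e-05
  1.47262660e+00 -1.65577251e+00]
1.1 [[262.0, 94.0], [376.0, 89.0], [399.0, 142.0], [372.0, 156.0]]
1.25 [[262.0, 94.0], [379.0, 80.0], [404.0, 125.0], [377.0, 140.0]]
1.4 [[262.0, 94.0], [381.0, 70.0], [407.0, 107.0], [380.0, 123.0]]
1.55 [[262.0, 94.0], [381.0, 60.0], [408.0, 88.0], [381.0, 104.0]]
1.7 [[262.0, 94.0], [380.0, 50.0], [406.0, 69.0], [379.0, 86.0]]
(-45, 36, 60) [ 0.47  -0.095  0.132] [-0.09418855  0.04462917  1.99868912 -0.62765068  1.11785339  0.17757833]
(-45, 36, 28) [ 0.47  -0.112  0.105] [-0.13111895  0.08467182  2.01912633 -0.6508047   1.05001207  0.18900574]
(5, 60, 28) [ 0.52  -0.091  0.092] [-0.07684681  0.23298849  1.87961354 -0.64678716  1.0711731   0.23766946]
(5, 10, 28) [ 0.52  -0.133  0.118] [-0.15966598  0.18044042  1.87981644 -0.63894757  1.06984498  0.13619293]
(0, 0, 53) [ 0.515 -0.128  0.145] [-0.15193731  0.12961857  1.87767285 -0.62222184  1.11670532  0.10732217]
(0, 0, 33) [ 0.515 -0.139  0.128] [-0.17286039  0.15292975  1.889554   -0.63420589  1.07718205  0.11346698]
(0, 0, 90) [ 0.515 -0.109  0.176] [-0.11312865  0.09218501  1.85021266 -0.60335214  1.19031174  0.09843898]
```

```bash
python3 - <<'E'
from h import *
bot.set_gripper(0.0)
bot.goto(lk(-62,60,150),ROTL)
bot.line_to(lk(-62,36,70),max_speed=.2)
f0=np.array(bot.current_contact_force());print(f0,bot.current_clock())
bot.line_to(lk(-62,36,28),max_speed=.15)
save("scene","s11.png");c=save("wrist","w11.png")
def fl(): return (RL.T@(np.array(bot.current_contact_force())))
print(fl(),(RL.T@(bot.current_ee_pos()-L0)*1e3).round(1),bot.current_opening())
E
python3 - <<'E'
import cv2
s=cv2.imread("pics/s11.png");cv2.imwrite("pics/c11.png",cv2.resize(s[110:260,150:300],None,fx=4,fy=4,interpolation=cv2.INTER_CUBIC))
E
```

```text
[-0.34947014 -0.26234714  0.31703687] 32.45
[ 0.78584784 -0.37243004  0.39864157] [-60.9  35.6  29.4] 0.007061794368153522
```

View pics/c11.png

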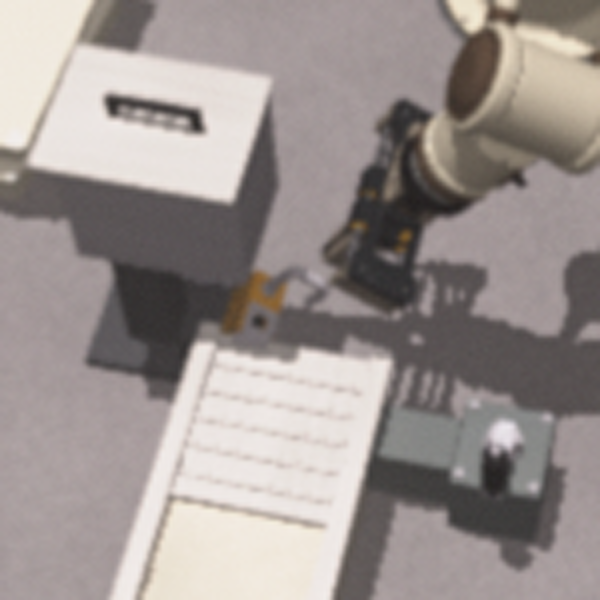

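View pics/w11.png

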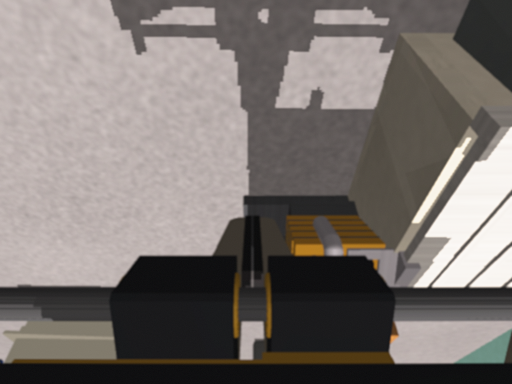

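```bash
python3 - <<'E'
from h import *
def fl(): return (RL.T@(np.array(bot.current_contact_force())))
for x in list(range(-56,-10,5)):
    bot.line_to(lk(x,36,28),max_speed=.08)
    f=fl(); print(x,f.round(1),bot.current_clock())
    if abs(f[0])>15: break
save("wrist","w12.png");s=save("scene","s12.png")["pixels"]
cv2.imwrite("pics/c12.png",cv2.resize(s[140:220,180:280],None,fx=6,fy=6,interpolation=cv2.INTER_CUBIC))
E
```

```text
-56 [-0.9  0.7  0.8] 33.2333
-51 [ 0.1  0.9 -0. ] 33.4833
-46 [ 0.2 -0.5  0.3] 33.7333
-41 [-0.2  1.   0.6] 33.9833
-36 [-0.4 -0.2 -0.7] 34.2333
-31 [ 0.6 -0.5 -0.4] 34.4833
-26 [-0.  -0.   0.5] 34.7333
-21 [-0.5  0.8 -0.5] 34.9833
-16 [-0.2  1.2 -0.3] 35.2333
-11 [ 0.3  0.6 -0.6] 35.4833
```

View pics/c12.png

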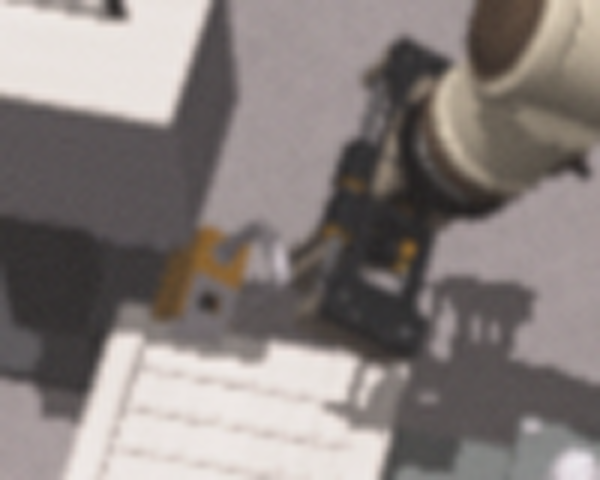

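View pics/w12.png

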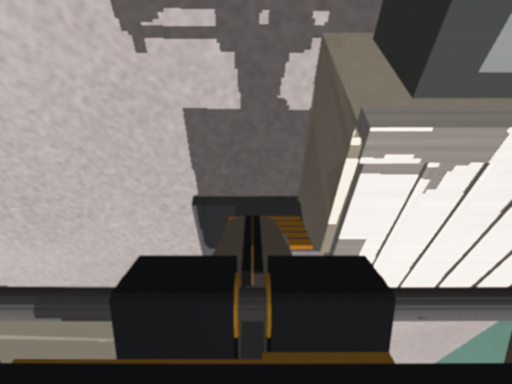

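```bash
python3 - <<'E'
from h import *
S=bot.read_camera("scene")
for s in (0,.4,.7,1.,1.3,1.57):
    d=np.array([np.cos(s),np.sin(s)])*36
    q=[proj(S,lk(-18+d[0]*k,d[1]*k,z)) for k,z in((0,0),(0,30),(.5,48),(1,30),(1,8))]
    print(s,[((p-[180,140]+.5)*6).round().tolist() for p in q])
print([((proj(S,lk(*p))-[180,140]+.5)*6).round().tolist() for p in ((18,0,0),(-11,36,28))],(RL.T@(bot.current_ee_pos()-L0)*1e3).round(1))
E
```

```text
0 [[229.0, 256.0], [253.0, 238.0], [259.0, 252.0], [237.0, 288.0], [220.0, 301.0]]
0.4 [[229.0, 256.0], [253.0, 238.0], [270.0, 255.0], [259.0, 295.0], [241.0, 308.0]]
0.7 [[229.0, 256.0], [253.0, 238.0], [278.0, 255.0], [275.0, 294.0], [257.0, 307.0]]
1.0 [[229.0, 256.0], [253.0, 238.0], [285.0, 252.0], [288.0, 287.0], [271.0, 300.0]]
1.3 [[229.0, 256.0], [253.0, 238.0], [290.0, 246.0], [299.0, 277.0], [281.0, 290.0]]
1.57 [[229.0, 256.0], [253.0, 238.0], [293.0, 240.0], [304.0, 265.0], [287.0, 278.0]]
[[214.0, 306.0], [300.0, 275.0]] [-10.8  36.   28.1]
```

```bash
python3 - <<'E'
from h import *
def fl(): return (RL.T@(np.array(bot.current_contact_force())))
bot.line_to(lk(-20,40,28),max_speed=.15)
bot.line_to(lk(-20,62,28),max_speed=.15)
bot.line_to(lk(6,58,28),max_speed=.15)
c=save("wrist","w13.png")
y=58
for y in list(range(53,22,-5))+list(range(21,5,-2)):
    bot.line_to(lk(6,y,28),max_speed=.08)
    f=fl(); print(y,f.round(1),(RL.T@(bot.current_ee_pos()-L0)*1e3).round(1),round(bot.current_clock(),2))
    if f[1]>8: break
s=save("scene","s13.png")["pixels"]
cv2.imwrite("pics/c13.png",cv2.resize(s[140:220,180:280],None,fx=6,fy=6,interpolation=cv2.INTER_CUBIC))
E
```

```text
53 [-0.5 -0.1 -0.5] [ 5.6 52.7 28. ] 36.81
48 [ 0.3 -0.1 -0.4] [ 6.  47.6 28.1] 37.06
43 [-0.4  1.1  0.3] [ 6.1 42.7 28.1] 37.31
38 [0.3 0.2 0.2] [ 6.1 37.8 28. ] 37.56
33 [-0.3  1.   0.1] [ 5.9 32.8 28.1] 37.81
28 [ 0.4 -0.2  0.5] [ 5.9 27.5 28. ] 38.06
23 [-0.1  0.3 -0.2] [ 5.9 22.4 28. ] 38.31
21 [ 0.2 -0.7  0.2] [ 6.  20.8 28. ] 38.56
19 [ 0.1  0.5 -0. ] [ 6.  18.9 28. ] 38.81
17 [ 0.9  0.1 -0.5] [ 6.  16.8 28. ] 39.06
15 [ 0.1  1.5 -0.3] [ 6.  14.9 28. ] 39.31
13 [1.6 1.5 0. ] [ 6.  13.1 28. ] 39.56
11 [2.  7.8 1.4] [ 6.  12.4 28. ] 39.81
9 [ 2.3 10.8  2.7] [ 6.  11.8 27.9] 40.06
```

View pics/c13.png

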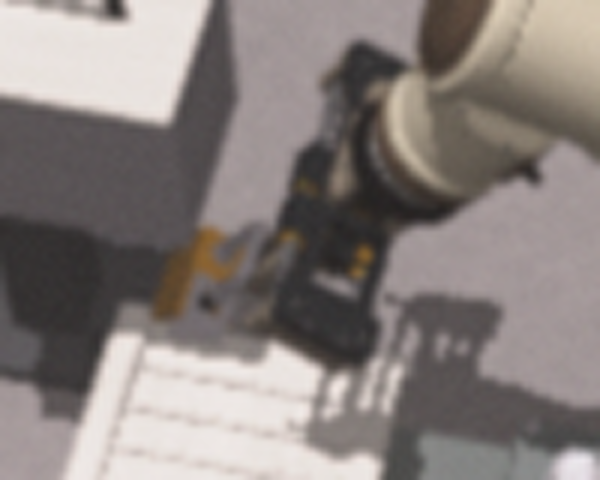

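```bash
python3 - <<'E'
from h import *
bot.line_to(lk(6,30,30),max_speed=.2)
bot.line_to(lk(0,60,110),max_speed=.25)
s=save("scene","s14.png")["pixels"]
cv2.imwrite("pics/c14.png",cv2.resize(s[155:205,195:265],None,fx=10,fy=10,interpolation=cv2.INTER_CUBIC))
s=save("wrist","w14.png")
S=bot.read_camera("scene")
for sw in (0,.1,.3):
    d=np.array([np.cos(sw),np.sin(sw)])*36
    q=[proj(S,lk(-18+d[0]*k,d[1]*k,z)) for k,z in((0,0),(0,30),(.5,48),(1,30),(1,8))]
    print(sw,[((p-[195,155]+.5)*10).round().tolist() for p in q])
print(((proj(S,lk(18,0,0))-[195,155]+.5)*10))
print(bot.current_clock())
E
```

```text
0 [[232.0, 277.0], [271.0, 246.0], [282.0, 270.0], [245.0, 330.0], [217.0, 352.0]]
0.1 [[232.0, 277.0], [271.0, 246.0], [287.0, 272.0], [254.0, 335.0], [225.0, 356.0]]
0.3 [[232.0, 277.0], [271.0, 246.0], [296.0, 274.0], [272.0, 340.0], [243.0, 362.0]]
[206.1682634  360.09763299]
41.0083
```

View pics/c14.png

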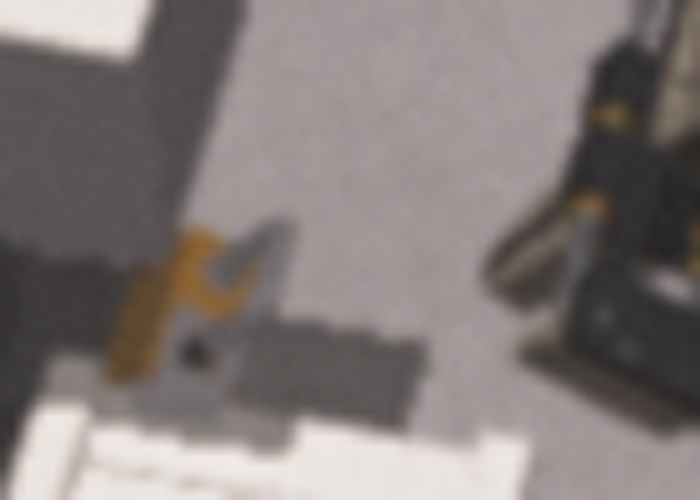

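View pics/w14.png

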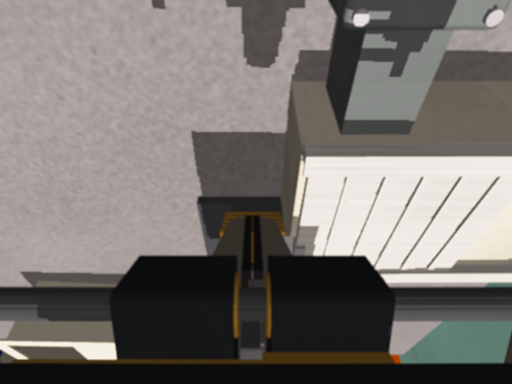

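```bash
python3 - <<'E'
from h import *
def fl(): return (RL.T@(np.array(bot.current_contact_force())))
bot.line_to(lk(0,0,75),max_speed=.2)
print(fl().round(1))
for z in list(range(66,50,-4))+list(range(51,24,-2)):
    bot.line_to(lk(0,0,z),max_speed=.08)
    f=fl(); p=(RL.T@(bot.current_ee_pos()-L0)*1e3).round(1)
    print(z,f.round(1),p,round(bot.current_clock(),2))
    if f[2]>28 or abs(f[0])>20 or abs(f[1])>20: break
E
```

```text
[-0.4  0.3 -0.2]
66 [-0.9 -0.3  0.7] [-0.5  1.2 65.5] 41.77
62 [-0.3  0.2 -0.3] [-0.1  0.3 61.9] 42.02
58 [ 0.1 -1.3 -0.4] [-0.2  0.1 57.7] 42.27
54 [ 0.3 -0.6 -0.2] [-0.2  0.1 53.7] 42.52
51 [-0.4  0.8  2.5] [ 0.4 -0.3 51.4] 42.77
49 [ 0.6 -0.1  3.5] [ 0.4 -0.2 49.3] 43.02
47 [1.6 0.3 4.5] [ 0.3 -0.2 47. ] 43.27
45 [0.9 0.3 3.1] [ 0.2 -0.1 45. ] 43.52
43 [ 1.4 -0.8  3.2] [ 0.2 -0.1 43. ] 43.77
41 [ 2.6 -0.9  3.9] [ 0.2 -0.1 41. ] 44.02
39 [ 2.5 -0.8  3.3] [-0.  -0.  38.9] 44.27
37 [ 1.4 -0.3  3.8] [-0.1 -0.  36.9] 44.52
35 [ 2.  -1.4  6.3] [ 0.1 -0.  35.1] 44.77
33 [ 0.8  0.6 10.6] [ 0.4 -0.1 33.9] 45.02
31 [-2.9  2.4 22.6] [ 1.  -0.4 33.5] 45.27
29 [-5.3  2.6 34.1] [ 1.7 -0.7 33.1] 45.52
```

```bash
python3 - <<'E'
from h import *
bot.line_to(lk(0,0,45),max_speed=.1)
print((RL.T@np.array(bot.current_contact_force())).round(1))
bot.line_to(lk(0,10,100),max_speed=.25)
bot.line_to(lk(0,100,150),max_speed=.25)
bot.goto(ch(85,30,0)*[1,1,0]+[0,0,.36],down(np.pi/2+YAW));bot.hold(.2)
c=save("wrist","w15.png");T=save("top","t15.png");S=save("scene","s15.png")
cv2.imwrite("pics/c15.png",cv2.resize(c["pixels"][0:150,60:310],None,fx=3.2,fy=3.2,interpolation=cv2.INTER_CUBIC))
for pr in (0,15):
  q=[proj(c,lk(*p)) for p in ((-18,0,30-pr),(0,0,53-pr),(18,0,30-pr),(18,0,8-pr))]
  print(pr,[((p-[60,0]+.5)*3.2).round().tolist() for p in q])
print(bot.current_clock(),bot.current_contact_force())
E
```

```text
[ 0.4 -0.3  0.1]
0 [[463.0, 55.0], [492.0, 96.0], [467.0, 161.0], [444.0, 170.0]]
15 [[447.0, 65.0], [474.0, 105.0], [451.0, 167.0], [429.0, 175.0]]
48.9833 [-0.03180859  0.67880648 -0.44304074]
```

View pics/c15.png

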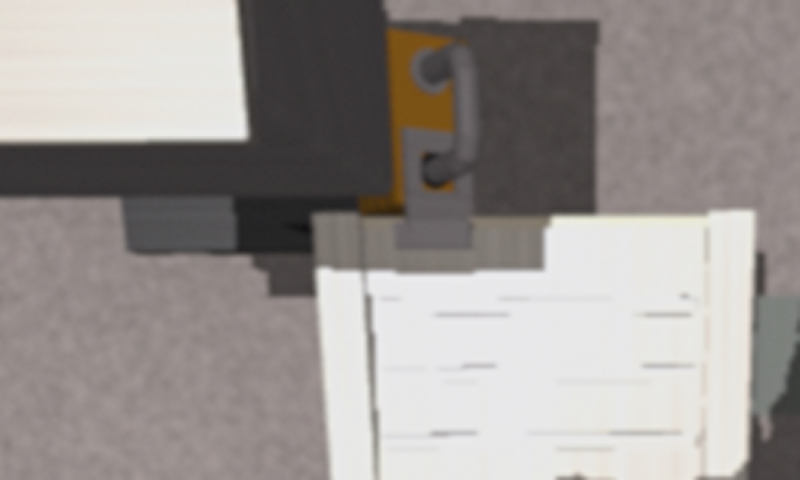

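View pics/s15.png

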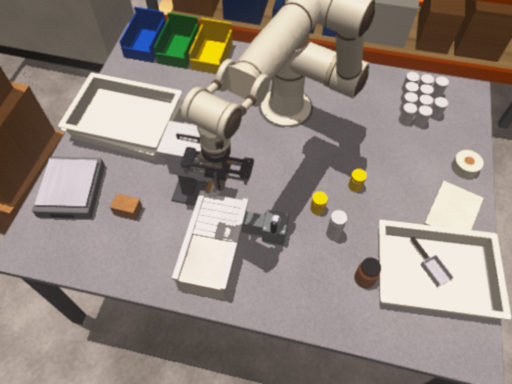

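```bash
python3 - <<'E'
from h import *
print(bot.current_contact_force()); bot.job_done(); print(bot.current_clock())
E
```

```text
[-0.03180859  0.67880648 -0.44304074]
the job is handed in; nothing more can be done
the job is handed in; nothing more can be done
```

I completed all four steps and handed the job in at about 49 s of the 72 s allowed; no verdict was reported.

- **Tin:** I set the small tin down upright in the chest and let go. In the picture taken then, before the cover closed, it stood at about chest x 36, y 15 mm.
- **Cover:** I wound the crank about 10.6 rad clockwise until the force rose sharply against the stop. The later pictures show the cover shut, with its tongue over the lock.
- **Shackle swing:** I swung the shackle from about 1.57 rad to its stop, where the force rose. The scene picture alone could not show the swing to better than about 0.15 rad.
- **Shackle press:** It went down the full 18 mm to a firm stop at 34 N, which is only possible with the swing within about 0.1 rad. After I let go, the last wrist picture shows the bow near its pressed position, with the free leg through the eye.
- **Other objects:** The tall tin, jar and carton look unmoved in the last scene picture. At hand-in the arm was clear of everything, and the force reading was within noise.

**Measurements that disagreed:** The fixed top camera put the hopper and gear box 5 to 10 mm off from the wrist camera. I used the wrist camera's chest position, and the crank radius and lock contacts agreed with it to about 3 mm.

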